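# Open the child-resistant cap of a solvent can

## Robot

A 6-joint arm with a two-finger parallel gripper is mounted at the origin on the work surface. World frame = base frame: x ahead of the robot, y to its left, z up, the work surface at z = 0. Lengths are in m, angles in rad, forces in N, time in s.
With the tool pointing down it reaches from about 0.35 to 0.85 m from the base axis. Payload 8.1 kg.
Tool frame: the origin (TCP) lies midway between the tips of the shut fingers; the grasp point (between the pads) lies 19 mm behind it; z points along the fingers, y is the direction in which the jaws open and shut (so a half turn about z gives the same grasp; the last joint's range is limited). The gripper opens to 93 mm and grips with 3 to 60 N. Pads are 15 mm wide; open, the fingers measure 128 mm over their backs; the gripper's body (75 mm by 188 mm) begins 65 mm behind the grasp point.
Start: joints at [-1.326, 0.13, 1.488, -0, 1.523, -0.085], TCP at [0.194, -0.568, 0.219] pointing down, gripper open.
Joint ranges: [-2.96, 2.96], [-0.89, 2.26], [0.02, 2.5], [-1.34, 4.48], [0, 2.73], [-2.66, 2.66]. Speed limits (rad/s): [2.39, 2.39, 2.79, 3.14, 3.14, 3.14].

## Interface

Orientations are given as a rotation vector (axis times angle).
In Python, from plant import monitor, eyes, ticket gives the robot as it stands.
- The arm moves only by the tool send_rows, never from a script. Its argument "motion" is a list of rows, each a list of 2 entries, a list of its own where there are three numbers: the shift along the tool's x, y, z in m, then the turn about the tool's z in degrees. In form: [[[dx, dy, dz], twist], ...]. A call has 1 to 12 rows; each row is the pose to reach, as a shift and turn from the pose commanded when the call began, along the tool's axes at that moment; what a row does not reach only later rows make up. A row lasts 1/8 s, in which the tool goes at most 62.5 mm and 10.7 degrees, less where a joint would pass 70% of its speed; a pose out of reach is approached as far as the arm can. A call with a gripper value outside its range is refused whole. "jaw" is the finger opening in m, from 0 to 0.093, set as the call begins (left out, the last holds). The fingers move at their own pace and stop on an object; "squeeze" is the grip in N (left out, the last holds). Time passes only in rows, so rows that repeat a pose let the fingers close. It gives the time, the measured TCP pose, the force and the opening at its end, in the units of the state.
- monitor.read_state(): the state, without advancing time (a new reading comes with each control period).
- eyes.read_camera(name): name is "side" or "top"; returns the picture (400x640x3 uint8, red, green, blue); there is no depth.
- eyes.camera_model(name): a dict with "mtx" (3x3 intrinsics, pixels), "cam_to_world" (4x4, takes a point from camera to world coordinates). Camera axes: x right, y down, z forward; pixel columns grow to the right and rows downward; lengths in m; the calibration is good to about 2 mm. A picture is of the moment at which its call begins. camera_model takes no time and is no camera call.
- ticket.close_job(): hands the job in, once; it reports no verdict.
The state is a dict: "t": time; "q": joint angles; "dq": joint speeds; "joint_torque": joint torques, N m; "tool_pos": TCP position; "orientation": TCP orientation; "force": force on the tool from outside, world axes, zero at the start; "wrist_torque": the same for the moment, N m; "opening": finger opening in m.
Only numpy, scipy, OpenCV 4.12 (cv2) and the standard library are available. Lean on these libraries where they do the work, as an engineer would, in place of code of your own. Each camera call takes 0.05 s, during which the arm holds its last target.

## Task

Open the clamped solvent can: its child-resistant cap (the one with the raised grip bar) must be pushed down firmly and, while it is held down, turned anticlockwise by about a quarter turn, then lifted off. How far down it must go differs from can to can, so press slowly, feel for the hard stop, and never load the thin tin neck with more than about 35 N. Lower the cap, without dropping it, right way up into the shallow steel tray, let go of it, and do not knock the other things on the bench about.

Things in the scene. Friction and masses are not known exactly. Their poses are not given: they have to be found in the camera images.
- cap_center (a point): child-resistant cap, grey plastic, loose, about 60 g: round body 58 dia x 27 high, on it a straight grip bar 46 long x 14 wide x 28 high (55 high in all). Point: on its axis, half-way up: 27.5 above its underside, 0.5 above the flat round shoulder beside the bar, 27.5 below the bar's top. x along the bar, z up. The shoulder can be pressed on.
- cap_foot (a point): the cap's underside on its axis. Two lugs inside sit in catches with a few degrees of play. Pressed down 2.5 to 12 mm (differs from can to can, unseen) they clear; about 1.5 mm lower is a hard stop. Held down it turns anticlockwise seen from above; clockwise is blocked. Turned 60 to 140 degrees (80 is good) it is free to lift; let up before 60 it is still caught.
- can_neck (a point): clamped solvent can (fixed): tin, 85 dia, shoulder 124 above the bench, in a cradle 110 square. Point: on its axis, 140 above the bench, at the closed cap's underside; at the start the bar lies along its x within 3 degrees; z up. A spring stopper in the neck pushes the cap up: 5 N at first, 0.4 N more per mm, 6 to 11 N at the stop; then force climbs steeply (press at 3-5 mm/s). The neck bears 35 N.
- tray_floor (a point): shallow square steel tray (fixed), 150 x 150 outside, rim 14 above the bench, wall 3. This point is at the centre of its inner floor, 3 above the bench. x and y along its sides, z up.
- spare_can: another, smaller tin can, 75 dia x 130 high, with a plain round screw cap without a grip bar; not to be touched. Origin: centre of its underside. Leave it where it is.
- cartridge_a: white upright cartridge, 48 dia x 205 high. Origin: centre of its underside. Leave it where it is.
- cartridge_b: black upright cartridge, 48 dia x 205 high. Origin: centre of its underside. Leave it where it is.
- tub: open white plastic mixing tub, 86 dia x 100 high. Origin: centre of its underside. Leave it where it is.
- jar: glass jar with black lid, 70 dia x 85 high. Origin: centre of its underside. Leave it where it is.
- spatula: spatula, 190 long, lying on the bench between can and tray. Origin: centre of its underside, x along its length. Leave it where it is.
- wrench: wrench, 150 long, lying on the bench. Origin: centre of its underside, x along its length. Leave it where it is.
Mind the look-alikes: they are no part of the job. What is shaped like the part that bears cap_center but orange or pink is not meant. There is more than one size of the part that bears tray_floor; the job needs the smaller.

How it is judged:
By the outcome, as a careful person would: the job done as asked, in the order asked, and still so for the second after the job is handed in, with the robot touching nothing.
It also fails if it takes over 61 s, if anything falls off the work surface, if the arm or the gripper's body presses on something with over 40 N, if the wrist force passes 120 N, or if a joint passes its speed limit or range.

## Working session

There is one attempt and no reset: what is moved stays moved. The work goes in short steps, Python scripts to look and compute and a tool call to move; the robot and the scene stay as the last step left them, time stands still between calls to the robot, and variables do not carry over. Pictures are saved under pics/ and viewed, and the job is handed in when it is done.

Besides the shell and the picture viewer there is one more tool, called after "Emit:" as name(argument=value, ...) on one line, values as JSON. send_rows: Moves the arm, as the interface text tells. Its arguments: {"type":"object","properties":{"motion":{"type":"array","items":{"type":"array"}},"jaw":{"type":"number"},"squeeze":{"type":"number"}},"required":["motion"]}

```bash
ls; mkdir -p pics; python3 - <<'E'
from plant import monitor, eyes, ticket
import cv2, numpy as np
print(monitor.read_state())
for n in ("side","top"):
    im=eyes.read_camera(n); cv2.imwrite(f"pics/{n}0.png",im[:,:,::-1])
    m=eyes.camera_model(n); print(n,np.round(m["mtx"],1).tolist(),np.round(m["cam_to_world"],4).tolist())
E
```

```text
pics
{'t': 0.0, 'q': array([-1.32641411e+00,  1.31152660e-01,  1.48924914e+00,  3.28129761e-06,
        1.52299757e+00, -8.54004489e-02]), 'dq': array([-0.00208745, -0.0003117 , -0.00096088, -0.0002785 , -0.00152711,
       -0.00117858]), 'joint_torque': array([ 1.05353363e-03, -5.59828699e+01, -4.91761065e+01,  7.69503484e-02,
        3.52477888e-02, -2.23819352e-04]), 'tool_pos': array([ 0.19418932, -0.56711798,  0.21760908]), 'orientation': array([-3.09720391e+00, -5.15381237e-01,  2.20098180e-04]), 'force': array([-0.17799522, -1.65924057,  0.50030401]), 'wrist_torque': array([-0.01300843,  0.01528836, -0.02818095]), 'opening': 0.09304820502521251}
side [[410.2, 0.0, 321.9], [0.0, 410.2, 195.7], [0.0, 0.0, 1.0]] [[-0.8694, -0.2541, 0.4237, -0.0232], [-0.4936, 0.4857, -0.7214, 0.8975], [-0.0225, -0.8363, -0.5477, 0.7938], [0.0, 0.0, 0.0, 1.0]]
top [[368.1, 0.0, 320.0], [0.0, 368.1, 194.5], [0.0, 0.0, 1.0]] [[0.0291, -0.9817, 0.1884, 0.3162], [-0.9996, -0.028, 0.0086, -0.0002], [-0.0031, -0.1886, -0.9821, 1.1386], [0.0, 0.0, 0.0, 1.0]]
```

View pics/side0.png

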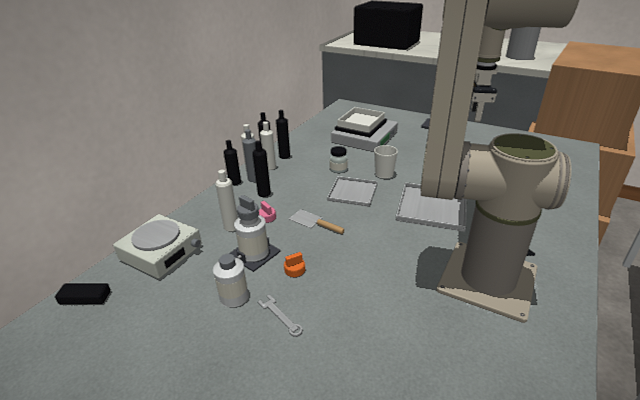

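View pics/top0.png

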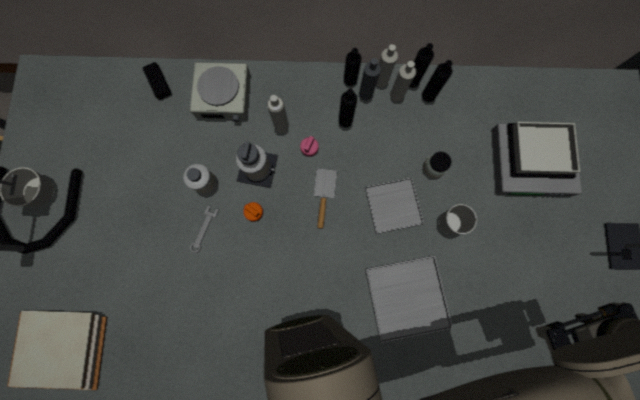

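The grey barred cap sits on the clamped can: side (249,208), top (249,152). Its look-alikes are orange (side 293,264 / top 253,212) and pink (side 267,212 / top 309,146), and the spare can has a plain cap (side 229,262 / top 196,176). There are two trays. The smaller is at side (353,191) / top (394,206), and the larger at side (432,205) / top (407,295). I'll confirm in enlarged crops.

```bash
python3 - <<'E'
import cv2, numpy as np
a=cv2.imread("pics/side0.png")[170:290,190:390]; b=cv2.imread("pics/top0.png")[110:260,180:440]
cv2.imwrite("pics/c_side.png",cv2.resize(a,None,fx=4,fy=4,interpolation=cv2.INTER_CUBIC))
cv2.imwrite("pics/c_top.png",cv2.resize(b,None,fx=3,fy=3,interpolation=cv2.INTER_CUBIC))
E
```

```text
(no output)
```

View pics/c_side.png

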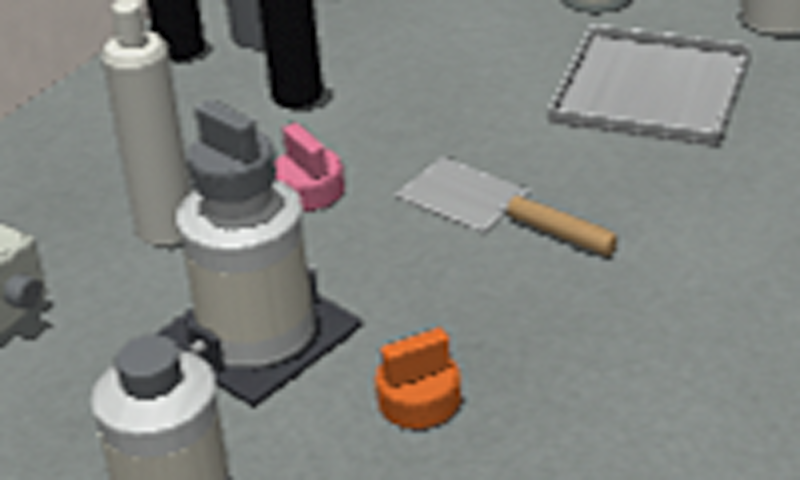

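View pics/c_top.png

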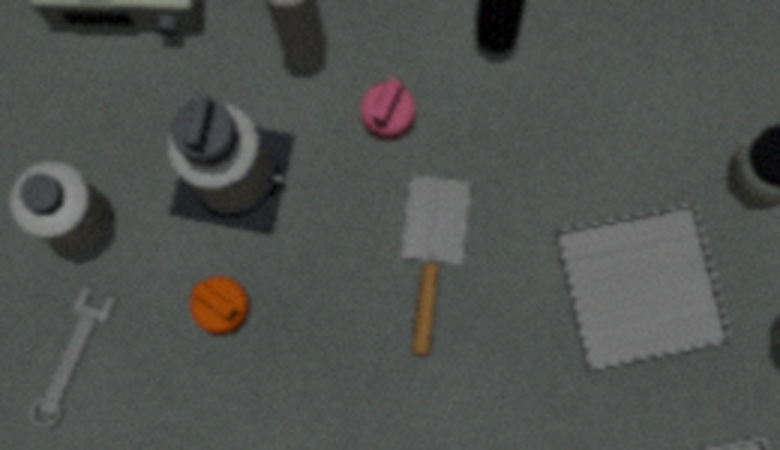

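Crops confirm it: the grey barred cap on the cradled can is the target, and the tray beside the spatula is the smaller one. Now I'll measure.

```bash
cat > h.py <<'E'
import numpy as np, cv2
from plant import eyes
def ray(n,uv):
    m=eyes.camera_model(n);T=np.array(m["cam_to_world"]);K=np.array(m["mtx"])
    d=T[:3,:3]@np.linalg.inv(K)@np.array([uv[0],uv[1],1.]);return T[:3,3],d
def onz(n,uv,z):
    o,d=ray(n,uv);return o+d*(z-o[2])/d[2]
def two(u1,u2):
    a,d=ray("side",u1);b,e=ray("top",u2)
    s=np.linalg.lstsq(np.c_[d,-e],b-a,rcond=None)[0]
    p=a+s[0]*d;q=b+s[1]*e;return (p+q)/2,np.linalg.norm(p-q)
def proj(n,p):
    m=eyes.camera_model(n);T=np.linalg.inv(np.array(m["cam_to_world"]));c=T[:3,:3]@p+T[:3,3]
    v=np.array(m["mtx"])@c;return v[:2]/v[2]
E
python3 - <<'E'
import cv2,numpy as np
from h import *
t=cv2.imread("pics/top0.png");s=cv2.imread("pics/side0.png")
big=cv2.resize(t[135:195,225:285],None,fx=10,fy=10,interpolation=cv2.INTER_NEAREST);big=cv2.convertScaleAbs(big,alpha=1.6)
bs=cv2.resize(s[185:275,220:290],None,fx=6.6,fy=6.6,interpolation=cv2.INTER_NEAREST)
cv2.imwrite("pics/zt.png",big);cv2.imwrite("pics/zs.png",bs)
print(t[150:160,248:250].tolist())
# tray: bright mask
g=cv2.cvtColor(t,cv2.COLOR_BGR2GRAY);
m=((g>120)).astype(np.uint8)
n,l,st,c=cv2.connectedComponentsWithStats(m)
for i in range(1,n):
    if st[i,4]>60: print(st[i],c[i])
print(onz("top",(248.3,154),.167),onz("top",(394,206),.01))
E
```

```text
[[[30, 29, 27], [29, 27, 24]], [[28, 30, 31], [31, 30, 28]], [[27, 24, 23], [29, 29, 30]], [[29, 28, 26], [40, 40, 39]], [[33, 33, 31], [53, 51, 48]], [[37, 33, 31], [54, 54, 53]], [[30, 29, 25], [57, 52, 50]], [[36, 32, 34], [60, 58, 56]], [[46, 43, 42], [62, 60, 59]], [[55, 55, 51], [70, 69, 66]]]
[191  63  55  49 988] [218.94635628  88.36133603]
[268  99  14  11  61] [275.2295082  105.37704918]
[ 519  127   53   44 2104] [544.41112167 148.72290875]
[237 147  28  25 130] [253.82307692 162.40769231]
[184 165  24  23 226] [197.84955752 177.87168142]
[ 27 178  12   9  76] [ 33.68421053 182.55263158]
[447 213  13  19 168] [453.19047619 221.23214286]
[  11  311   79   77 5205] [ 50.28933718 349.15004803]
[ 89 316   9  54  92] [ 92.86956522 342.77173913]
[0.61012334 0.20836324 0.167     ] [ 0.50282302 -0.22098843  0.01      ]
```

View pics/zt.png

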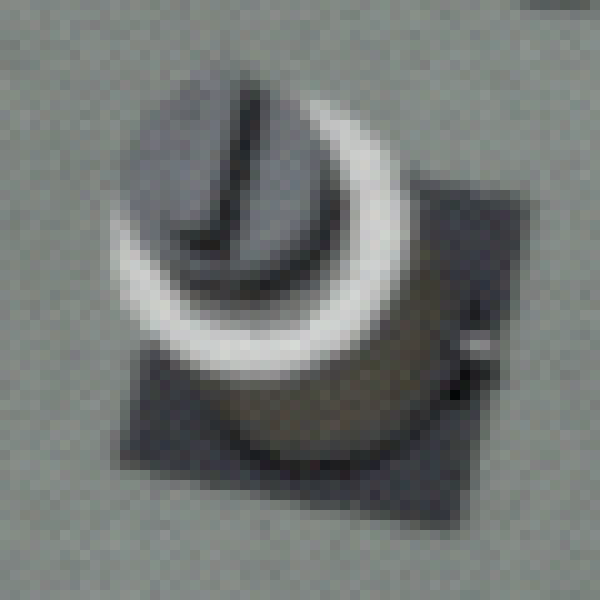

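View pics/zs.png

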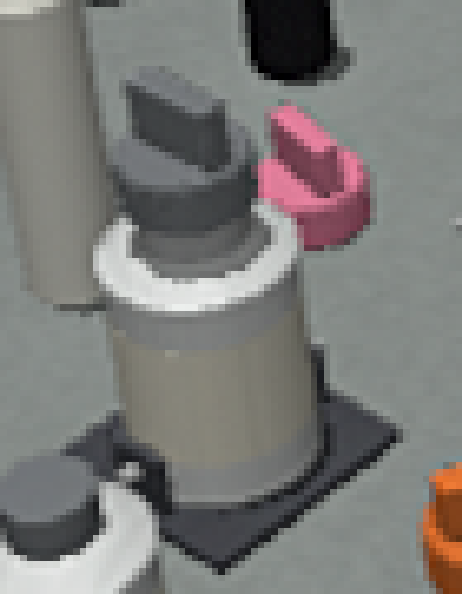

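```bash
python3 - <<'E'
import cv2,numpy as np
from h import *
t=cv2.imread("pics/top0.png");s=cv2.imread("pics/side0.png")
P=lambda x,y:((x/10+224.5),(y/10+134.5)); S=lambda x,y:(x/6.6+219.5,y/6.6+184.5)
print("bar top",onz("top",P(205,147),.195))
print("disc",onz("top",P(226,165),.167))
print("ring",onz("top",P(260,228),.124))
print("cradle",onz("top",P(322.5,327.5),.008))
for z in (0.003,.01):
  A,B,C=[onz("top",P(*p),z) for p in((527,190),(118,465),(465,528))]
  print(np.linalg.norm(A-C),np.linalg.norm(B-C),np.degrees(np.arctan2(*(A-C)[1::-1])),np.degrees(np.arctan2(*(B-C)[1::-1])),(A+B)/2)
e=[onz("top",P(*p),.195) for p in((217,236),(243,85))];print("bar edge",np.degrees(np.arctan2(*(e[1]-e[0])[1::-1])),np.linalg.norm(e[1]-e[0]))
# side bar top: corners
b=[onz("side",S(*p),.195) for p in((122,87),(210,118),(228,106),(150,68))];print("side bar top",np.round(b,4).tolist(),np.mean(b,0))
for i,j in((0,1),(3,2)):
  d=b[i]-b[j];print(np.degrees(np.arctan2(d[1],d[0])),np.linalg.norm(d))
# white ring top: outer boundary
w=(cv2.cvtColor(t,cv2.COLOR_BGR2GRAY)>105).astype(np.uint8); w[:, :230]=0;w[:,275:]=0;w[:140]=0;w[182:]=0
cs,_=cv2.findContours(w,cv2.RETR_EXTERNAL,cv2.CHAIN_APPROX_NONE);c=max(cs,key=len)
h=cv2.convexHull(c);print(len(h));el=cv2.fitEllipse(h);print(el,onz("top",el[0],.124))
ws=(cv2.cvtColor(s,cv2.COLOR_BGR2GRAY)>205).astype(np.uint8); ws[:, :232]=0;ws[:,270:]=0;ws[:205]=0;ws[235:]=0
cs,_=cv2.findContours(ws,cv2.RETR_EXTERNAL,cv2.CHAIN_APPROX_NONE);c=max(cs,key=len)
h=cv2.convexHull(c);el=cv2.fitEllipse(h);print(el,onz("side",el[0],.124))
# trays corners: canny view
cv2.imwrite("pics/trt.png",cv2.convertScaleAbs(cv2.resize(t[170:240,355:435],None,fx=8,fy=8,interpolation=cv2.INTER_NEAREST),alpha=1.5))
cv2.imwrite("pics/trs.png",cv2.resize(s[170:215,320:385],None,fx=10,fy=10,interpolation=cv2.INTER_NEAREST))
E
```

```text
bar top [0.61474334 0.21206237 0.195     ]
disc [0.61860595 0.21223199 0.167     ]
ring [0.61349091 0.21064486 0.124     ]
cradle [0.61528504 0.2127857  0.008     ]
0.11224741739081105 0.11230422845360642 -7.1121742144058615 81.17150812409398 [0.61694186 0.21328446 0.003     ]
0.11155549073431047 0.11161195159672122 -7.112174214405848 81.17150812409396 [0.61508815 0.21196834 0.01      ]
bar edge -5.6366815202945775 0.04240821579981186
side bar top [[0.634, 0.221, 0.195], [0.5883, 0.2222, 0.195], [0.5872, 0.212, 0.195], [0.6328, 0.2045, 0.195]] [0.6105853  0.21493893 0.195     ]
-1.5671525501494472 0.045656222704870734
-9.329949343195985 0.04622425905468767
15
((250.24334716796875, 157.66490173339844), (27.320472717285156, 29.135421752929688), 65.07415771484375) [0.61238669 0.21130974 0.124     ]
((247.20706176757812, 224.3460235595703), (13.911600112915039, 24.808446884155273), 90.61882019042969) [0.60474343 0.23253572 0.124     ]
```

View pics/trt.png

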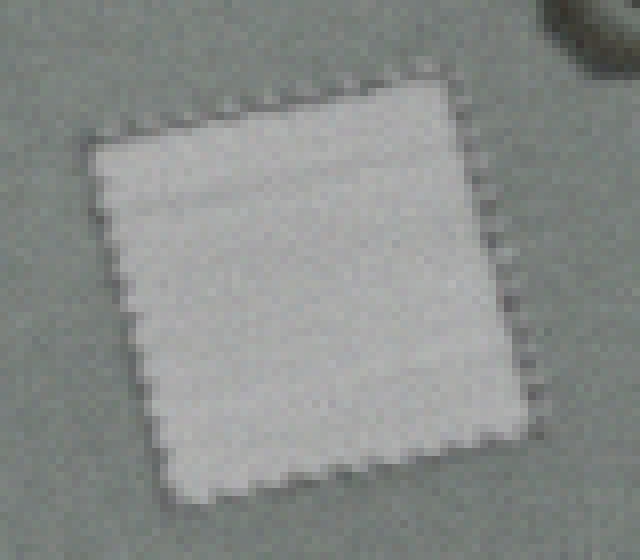

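View pics/trs.png

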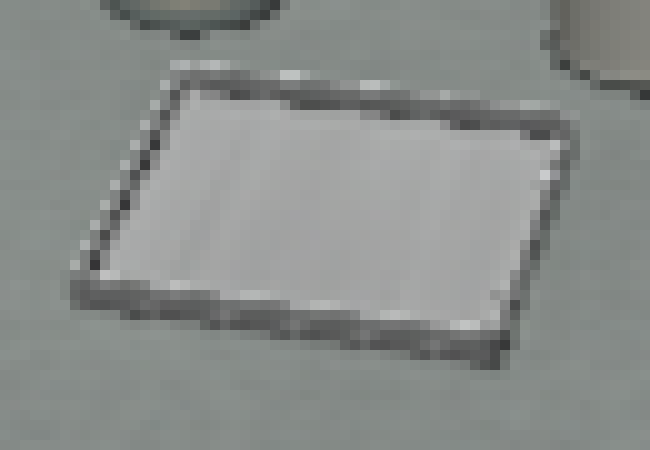

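```bash
cat >> h.py <<'E'
from scipy.spatial.transform import Rotation as R
from plant import monitor
def yaw(): 
    r=R.from_rotvec(monitor.read_state()["orientation"]).as_matrix();return np.degrees(np.arctan2(r[1,0],r[0,0]))
def plan(goal,yawg):
    s=monitor.read_state();r=R.from_rotvec(s["orientation"]).as_matrix()
    d=r.T@(np.array(goal)-s["tool_pos"]);tw=-((yawg-yaw()+180)%360-180)
    print("from",np.round(s["tool_pos"],4),"yaw",round(yaw(),2),"shift",np.round(d,4),"twist",round(tw,2),"q",np.round(s["q"],2),"F",np.round(s["force"],1),"t",s["t"])
E
python3 - <<'E'
from h import *
P=lambda x,y:(x/8+354.5,y/8+169.5); S=lambda x,y:(x/10+319.5,y/10+169.5)
for n,f,L in(("top",P,[(90,140),(447,70),(542,434),(170,504)]),("side",S,[(178,66),(577,122),(507,340),(75,275)])):
  c=[onz(n,f(*p),.014) for p in L];c=np.array(c);print(n,np.round(c[:,:2],4).tolist(),c.mean(0))
  for i in range(4):
    d=c[(i+1)%4]-c[i];print(np.degrees(np.arctan2(d[1],d[0])),np.linalg.norm(d))
for nm,uv in(("white cart base",(283,131)),("spare base",(206,190)),("tub",(466,232)),("jar",(436,174)),("black cart base",(345,123))): print(nm,onz("top",uv,0))
plan([.614,.212,.32],-6.5)
E
```

```text
top [[0.5597, -0.1326], [0.5917, -0.2723], [0.4496, -0.3061], [0.4187, -0.1639]] [ 0.504948   -0.21872856  0.014     ]
-77.08117348756642 0.14326461995578618
-166.60192592382214 0.14613360216228083
102.24385873147463 0.14553675658950155
12.506326123811968 0.14441778988444412
side [[0.5952, -0.2727], [0.4476, -0.3041], [0.4128, -0.1634], [0.5606, -0.1308]] [ 0.50404449 -0.21773712  0.014     ]
-168.0229812600738 0.15088327333644905
103.89998037151764 0.14490600677034185
12.451553277699098 0.15131824126614177
-76.28490547445759 0.14614487248972954
white cart base [0.74168081 0.13623997 0.        ]
spare base [0.53869645 0.37014139 0.        ]
tub [ 0.42957664 -0.44416081  0.        ]
jar [ 0.61138512 -0.35729584  0.        ]
black cart base [ 0.77488238 -0.06523616  0.        ]
from [ 0.1942 -0.5672  0.2177] yaw 18.9 shift [ 0.6495 -0.6014 -0.1012] twist 25.4 q [-1.33  0.13  1.49 -0.    1.52 -0.09] F [ 0.1  0.2 -0.3] t 0.1
```

Emit:
send_rows(motion=[[[0.02,-0.019,-0.03],1],[[0.055,-0.05,-0.06],2.5],[[0.09,-0.083,-0.09],4],[[0.125,-0.116,-0.1],5.5],[[0.16,-0.148,-0.1],7],[[0.195,-0.18,-0.1],8.5],[[0.23,-0.213,-0.1],10],[[0.265,-0.245,-0.1],11.5],[[0.3,-0.278,-0.1],13],[[0.335,-0.31,-0.1],14.5],[[0.37,-0.343,-0.1],16],[[0.405,-0.375,-0.1],17.5]], jaw=0.05)

```text
t: 1.6
tool_pos: [0.4564, -0.0801, 0.3183]
orientation: [-3.141, -0.037, 0.0]
force: [0.6, -0.6, -0.4]
opening: 0.0497
```

```bash
python3 -c "
from h import *
plan([.614,.212,.26],-6.5)"
```

```text
from [ 0.4564 -0.0801  0.3183] yaw 1.35 shift [ 0.1644 -0.2883  0.0583] twist 7.85 q [-0.28 -0.26  1.68 -0.    1.72  1.26] F [ 0.6 -0.6 -0.4] t 1.6
```

Emit:
send_rows(motion=[[[0.025,-0.044,0],1],[[0.05,-0.088,0],2.5],[[0.075,-0.132,0],3.5],[[0.1,-0.176,0],5],[[0.125,-0.22,0],6],[[0.15,-0.264,0.02],7],[[0.164,-0.288,0.05],8],[[0.164,-0.288,0.07],8],[[0.164,-0.288,0.078],8],[[0.164,-0.288,0.078],8]])

```text
t: 2.85
tool_pos: [0.6127, 0.2091, 0.2407]
orientation: [3.136, -0.182, -0.001]
force: [-0.4, -0.5, 0.3]
opening: 0.0499
```

```bash
python3 - <<'E'
from h import *
for n,(a,b,c,d) in(("side",(140,240,200,300)),("top",(110,190,200,300))):
    im=eyes.read_camera(n)[:,:,::-1]; cv2.imwrite(f"pics/{n}1.png",im)
    v=cv2.resize(im[a:b,c:d],None,fx=6,fy=6,interpolation=cv2.INTER_CUBIC); cv2.imwrite(f"pics/{n}1z.png",v)
plan([.614,.212,.26],-6.5)
s=monitor.read_state();print(proj("side",s["tool_pos"]),proj("top",s["tool_pos"]))
E
```

```text
from [0.6135 0.2094 0.2424] yaw -6.67 shift [ 0.0002 -0.0027 -0.0176] twist -0.17 q [ 0.25  0.25  1.31 -0.    1.58  1.94] F [ 0.8  0.1 -0.2] t 2.95
[244.53535136 182.34640937] [242.23522188 143.93886783]
```

View pics/side1z.png

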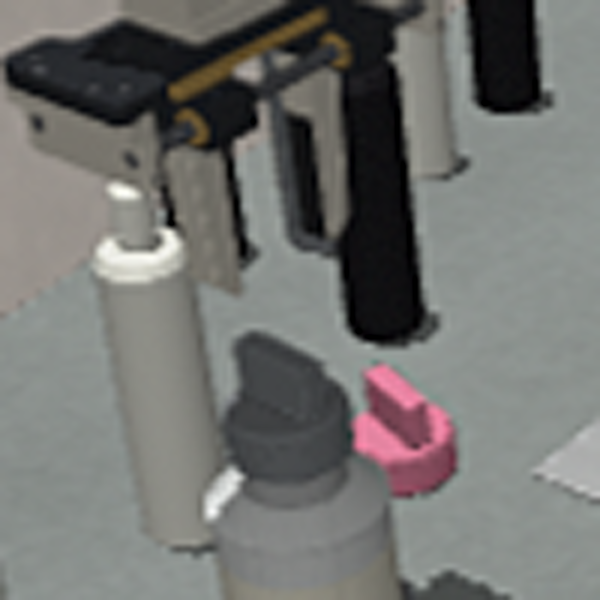

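View pics/top1z.png

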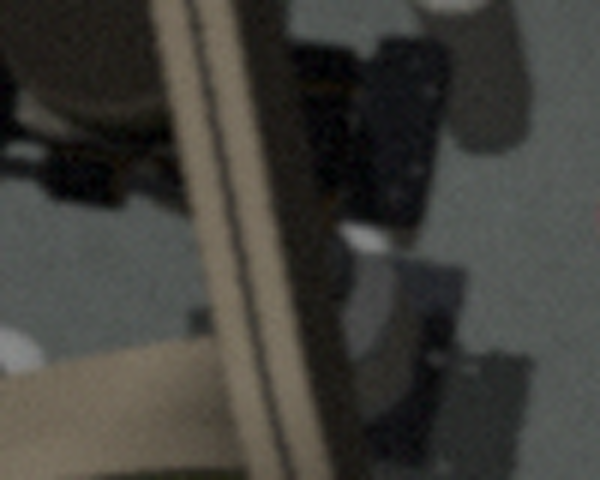

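Emit:
send_rows(motion=[[[-0.001,-0.003,0.012],0],[[-0.001,-0.003,0.027],0],[[-0.001,-0.003,0.042],0],[[-0.001,-0.003,0.055],0],[[-0.001,-0.003,0.065],0],[[-0.001,-0.003,0.07],0],[[-0.001,-0.003,0.071],0],[[-0.001,-0.003,0.071],0]])

```text
t: 3.95
tool_pos: [0.6127, 0.2134, 0.1702]
orientation: [-3.136, 0.181, -0.001]
force: [-0.6, -0.0, -0.7]
opening: 0.0497
```

```bash
python3 - <<'E'
from h import *
im=eyes.read_camera("side")[:,:,::-1]; cv2.imwrite("pics/side2.png",im)
cv2.imwrite("pics/side2z.png",cv2.resize(im[160:250,205:295],None,fx=6.5,fy=6.5,interpolation=cv2.INTER_CUBIC))
plan([.613,.2125,.167],-6.5)
E
```

```text
from [0.6127 0.2134 0.1703] yaw -6.6 shift [0.0004 0.0008 0.0033] twist -0.1 q [0.26 0.28 1.4  0.   1.45 1.94] F [0.  0.9 0.7] t 4.0
```

View pics/side2z.png

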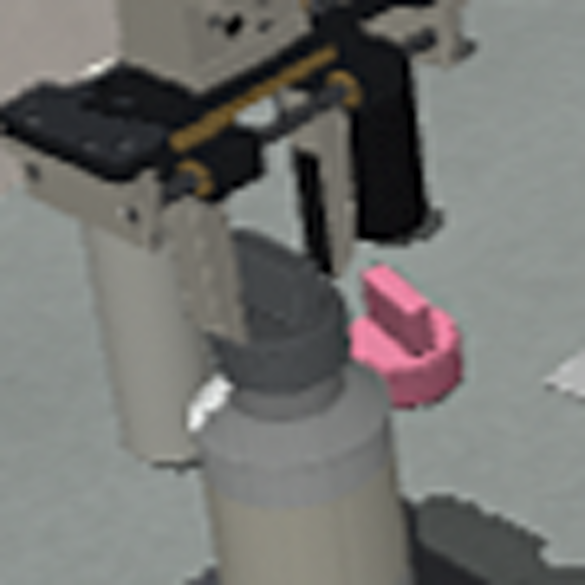

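The picture shows the fingers straddling the bar: left tip near crop (228,338), right near (338,276), bar between. I'll close gently and watch the side force.

Emit:
send_rows(motion=[[[0,0,0.001],0],[[0,0,0.001],0],[[0,0,0.001],0],[[0,0,0.001],0],[[0,0,0.001],0],[[0,0,0.001],0]], jaw=0.0, squeeze=15)

```text
t: 4.75
tool_pos: [0.6124, 0.2131, 0.1687]
orientation: [3.136, -0.181, 0.0]
force: [-0.3, -1.4, -0.2]
opening: 0.0137
```

```bash
python3 - <<'E'
from h import *
plan([.613,.2125,.167],-6.5);print(monitor.read_state()["wrist_torque"],monitor.read_state()["opening"])
E
```

```text
from [0.6124 0.2131 0.1687] yaw -6.61 shift [0.0007 0.0006 0.0017] twist -0.11 q [ 0.26  0.29  1.4  -0.    1.45  1.94] F [-0.3 -1.4 -0.2] t 4.75
[-0.15042372  0.06808911 -0.01031913] 0.013673112974848646
```

Emit:
send_rows(motion=[[[0,0,0],0],[[0,0,0],0],[[0,0,0.0005],0],[[0,0,0.001],0],[[0,0,0.0015],0],[[0,0,0.002],0]], squeeze=40)

```text
t: 5.5
tool_pos: [0.6124, 0.2132, 0.1673]
orientation: [3.136, -0.181, 0.001]
force: [-2.0, -2.6, 5.0]
opening: 0.0133
```

Emit:
send_rows(motion=[[[0,0,0.0005],0],[[0,0,0.001],0]])

```text
t: 5.75
tool_pos: [0.6125, 0.2132, 0.1663]
orientation: [3.136, -0.181, 0.001]
force: [-3.2, -3.1, 5.3]
opening: 0.0135
```

Emit:
send_rows(motion=[[[0,0,0.0005],0],[[0,0,0.001],0]])

```text
t: 6.0
tool_pos: [0.6125, 0.2132, 0.1653]
orientation: [3.136, -0.181, 0.001]
force: [-2.8, -2.9, 5.5]
opening: 0.0138
```

Emit:
send_rows(motion=[[[0,0,0.0005],0],[[0,0,0.001],0]])

```text
t: 6.25
tool_pos: [0.6124, 0.2132, 0.1643]
orientation: [3.136, -0.181, 0.001]
force: [-2.9, -2.4, 5.7]
opening: 0.0136
```

Emit:
send_rows(motion=[[[0,0,0.0005],0],[[0,0,0.001],0]])

```text
t: 6.5
tool_pos: [0.6125, 0.2132, 0.1634]
orientation: [3.136, -0.181, 0.001]
force: [-1.9, -3.0, 6.6]
opening: 0.014
```

Emit:
send_rows(motion=[[[0,0,0.0005],0],[[0,0,0.001],0]])

```text
t: 6.75
tool_pos: [0.6125, 0.2132, 0.1631]
orientation: [-3.136, 0.181, -0.001]
force: [-5.0, -3.5, 11.6]
opening: 0.0139
```

Emit:
send_rows(motion=[[[0,0,0.0005],0]])

```text
t: 6.88
tool_pos: [0.6125, 0.2132, 0.163]
orientation: [-3.136, 0.181, -0.002]
force: [-7.6, -3.9, 14.2]
opening: 0.0136
```

Emit:
send_rows(motion=[[[0,0,0.0005],0]])

```text
t: 7.0
tool_pos: [0.6126, 0.2132, 0.163]
orientation: [-3.136, 0.181, -0.002]
force: [-7.8, -4.8, 16.6]
opening: 0.0134
```

Hard stop felt: z stays at 0.163 while the force climbs to 17 N. Now I'll turn anticlockwise (negative twist) while holding it down.

Emit:
send_rows(motion=[[[0,0,0],0],[[0,0,0],-3],[[0,0,0],-8],[[0,0,0],-14]], squeeze=50)

```text
t: 7.5
tool_pos: [0.6132, 0.2139, 0.1631]
orientation: [-3.134, -0.208, -0.005]
force: [-4.6, -1.3, 11.6]
opening: 0.0134
```

```bash
python3 - <<'E'
from h import *
plan([.613,.2125,.167],-6.5);print(monitor.read_state()["wrist_torque"],monitor.read_state()["opening"])
E
```

```text
from [0.6132 0.2139 0.1631] yaw 7.58 shift [-0.0004  0.0013 -0.0039] twist 14.08 q [0.26 0.29 1.41 0.   1.44 1.69] F [-4.6 -1.3 11.6] t 7.5
[-0.25502117  0.81422081 -0.10953731] 0.0134081033491824
```

Emit:
send_rows(motion=[[[0,0,0.0005],-7],[[0,0,0.0005],-14],[[0,0,0.0005],-21],[[0,0,0.0005],-28]])

```text
t: 8.0
tool_pos: [0.6128, 0.2141, 0.1631]
orientation: [-2.99, -0.961, -0.004]
force: [-7.4, -0.9, 15.6]
opening: 0.0137
```

Emit:
send_rows(motion=[[[0,0,0.0],-7],[[0,0,0.0],-14],[[0,0,0.0],-21],[[0,0,0.0],-28]])

```text
t: 8.5
tool_pos: [0.6131, 0.2128, 0.1631]
orientation: [2.669, 1.654, 0.003]
force: [-6.7, -5.6, 15.8]
opening: 0.0136
```

```bash
python3 - <<'E'
from h import *
plan([.613,.2125,.167],-6.5);print(monitor.read_state()["wrist_torque"],monitor.read_state()["opening"])
E
```

```text
from [0.6131 0.2128 0.1631] yaw 63.59 shift [-0.0003  0.     -0.0039] twist 70.09 q [ 0.26  0.29  1.41 -0.    1.44  0.72] F [-6.7 -5.6 15.8] t 8.5
[-1.28833417  1.24188861 -0.2326363 ] 0.013646382293668402
```

Emit:
send_rows(motion=[[[0,0,0],-7],[[0,0,0],-14],[[0,0,0],-16],[[0,0,0],-16]])

```text
t: 9.0
tool_pos: [0.6135, 0.2122, 0.1631]
orientation: [2.415, 2.004, 0.003]
force: [-3.7, -7.9, 16.6]
opening: 0.0139
```

```bash
python3 - <<'E'
from h import *
im=eyes.read_camera("side")[:,:,::-1]; cv2.imwrite("pics/side3.png",im)
cv2.imwrite("pics/side3z.png",cv2.resize(im[160:250,205:295],None,fx=6.5,fy=6.5,interpolation=cv2.INTER_CUBIC))
plan([.613,.2125,.167],-6.5);print(monitor.read_state()["wrist_torque"],monitor.read_state()["opening"])
E
```

```text
from [0.6135 0.2122 0.163 ] yaw 79.36 shift [ 0.0002 -0.0005 -0.004 ] twist 85.86 q [ 0.26  0.29  1.41 -0.    1.44  0.44] F [-5.7 -7.3 14.8] t 9.05
[-1.54010103  0.93129951 -0.12387284] 0.013454347131723539
```

View pics/side3z.png

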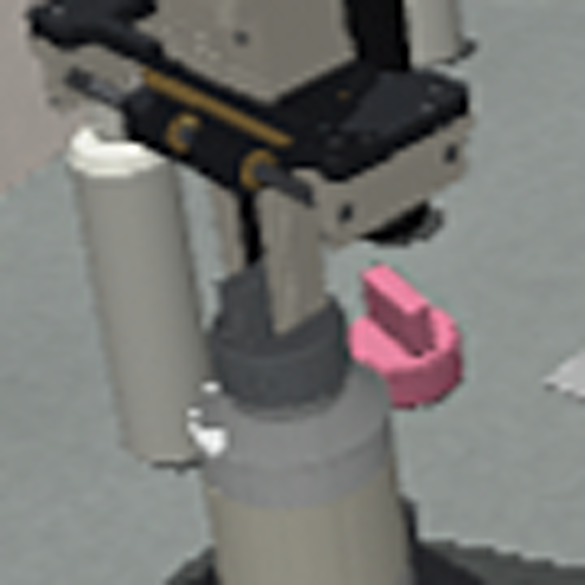

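The bar has turned with the jaws; it now points towards crop (245,300), about 86° from where it started. Lifting slowly.

Emit:
send_rows(motion=[[[0,0,-0.001],0],[[0,0,-0.003],0],[[0,0,-0.005],0],[[0,0,-0.007],0],[[0,0,-0.009],0],[[0,0,-0.011],0]])

```text
t: 9.8
tool_pos: [0.613, 0.212, 0.1701]
orientation: [2.417, 2.004, -0.001]
force: [5.4, -4.9, -5.4]
opening: 0.0139
```

Emit:
send_rows(motion=[[[0,0,-0.003],0],[[0,0,-0.006],0],[[0,0,-0.009],0],[[0,0,-0.012],0]])

```text
t: 10.3
tool_pos: [0.6128, 0.2121, 0.1819]
orientation: [2.417, 2.005, -0.001]
force: [5.0, -3.8, -5.0]
opening: 0.0136
```

```bash
python3 - <<'E'
from h import *
im=eyes.read_camera("side")[:,:,::-1]; cv2.imwrite("pics/side4.png",im)
cv2.imwrite("pics/side4z.png",cv2.resize(im[160:250,205:295],None,fx=6.5,fy=6.5,interpolation=cv2.INTER_CUBIC))
plan([.613,.2125,.167],-6.5);print(monitor.read_state()["wrist_torque"],monitor.read_state()["opening"])
E
```

```text
from [0.6129 0.2122 0.1825] yaw 79.35 shift [0.0003 0.     0.0155] twist 85.85 q [ 0.26  0.28  1.39 -0.    1.48  0.44] F [ 2.8 -4.9 -2.1] t 10.35
[-0.98659439 -0.56606374 -0.05882189] 0.01381658878296167
```

View pics/side4z.png

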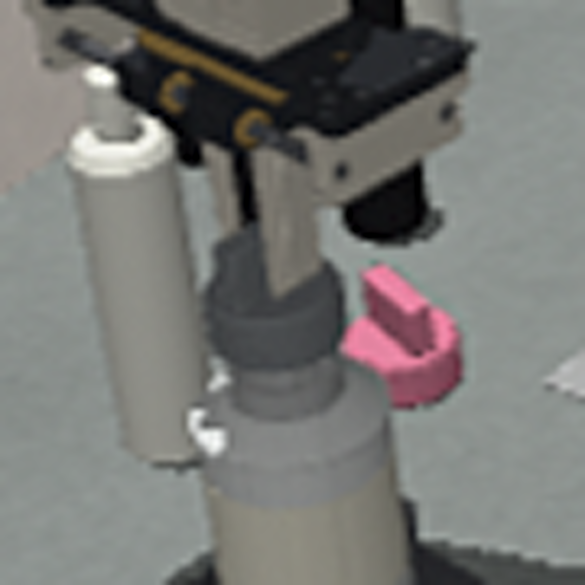

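The cap is rising off the neck with slight rubbing. Carrying on.

Emit:
send_rows(motion=[[[0,0,-0.004],0],[[0,0,-0.008],0],[[0,0,-0.012],0],[[0,0,-0.016],0],[[0,0,-0.02],0],[[0,0,-0.026],0]])

```text
t: 11.1
tool_pos: [0.6122, 0.2133, 0.2093]
orientation: [-2.417, -2.007, 0.0]
force: [0.6, 0.5, -0.9]
opening: 0.014
```

Emit:
send_rows(motion=[[[0,0,-0.01],0],[[0,0,-0.025],0],[[0,0,-0.045],0],[[0,0,-0.065],0],[[0,0,-0.075],0],[[0,0,-0.075],0]])

```text
t: 11.85
tool_pos: [0.6129, 0.2135, 0.2856]
orientation: [2.417, 2.006, 0.003]
force: [0.4, 0.2, -0.9]
opening: 0.0138
```

```bash
python3 - <<'E'
from h import *
im=eyes.read_camera("side")[:,:,::-1]; cv2.imwrite("pics/side5.png",im)
cv2.imwrite("pics/side5z.png",cv2.resize(im[120:250,195:305],None,fx=4.6,fy=4.6,interpolation=cv2.INTER_CUBIC))
plan([.504,-.218,.27],12.5);print(monitor.read_state()["wrist_torque"],monitor.read_state()["opening"])
E
```

```text
from [0.6125 0.2133 0.2843] yaw 79.4 shift [-0.4439 -0.0273  0.0142] twist 66.9 q [ 0.26  0.25  1.24 -0.    1.66  0.44] F [-1.1  0.1 -1.2] t 11.9
[-0.07391955 -0.03528609  0.01251995] 0.013792570344857556
```

View pics/side5z.png

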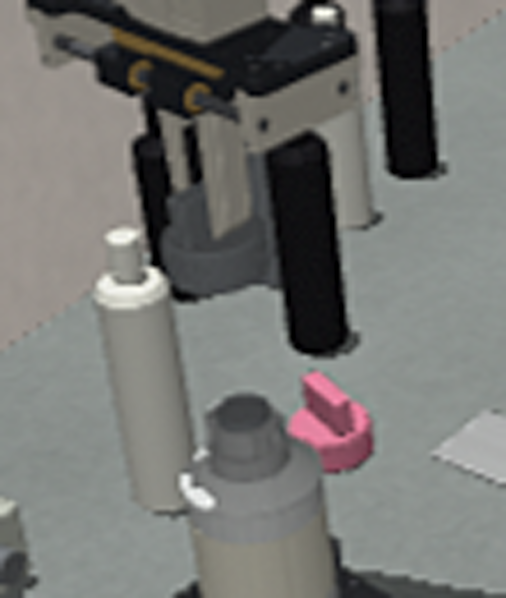

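Emit:
send_rows(motion=[[[-0.015,-0.001,0],0],[[-0.045,-0.003,0],0],[[-0.085,-0.005,0],0],[[-0.13,-0.008,0],0],[[-0.175,-0.011,0],0],[[-0.22,-0.014,0],0],[[-0.265,-0.016,0],0],[[-0.31,-0.019,0],0],[[-0.355,-0.022,0.01],0],[[-0.395,-0.024,0.02],0],[[-0.428,-0.026,0.03],0],[[-0.444,-0.027,0.04],0]])

```text
t: 13.4
tool_pos: [0.5026, -0.2199, 0.2429]
orientation: [-2.419, -2.003, 0.001]
force: [-0.1, 0.3, -0.8]
opening: 0.0136
```

Emit:
send_rows(motion=[[[0,0,0.03],0],[[0,0,0.07],0],[[0,0,0.11],0],[[0,0,0.14],0],[[0,0,0.16],0],[[0,0,0.17],0],[[0,0,0.17],0]])

```text
t: 14.28
tool_pos: [0.5036, -0.2176, 0.0735]
orientation: [-2.416, -2.006, 0.001]
force: [-0.8, 0.5, -1.0]
opening: 0.0137
```

```bash
python3 - <<'E'
from h import *
im=eyes.read_camera("side")[:,:,::-1]; cv2.imwrite("pics/side6.png",im)
cv2.imwrite("pics/side6z.png",cv2.resize(im[100:220,300:420],None,fx=5,fy=5,interpolation=cv2.INTER_CUBIC))
plan([.504,-.218,.032],79.4);print(monitor.read_state()["wrist_torque"],monitor.read_state()["opening"])
E
```

```text
from [ 0.5042 -0.2181  0.0744] yaw 79.41 shift [ 0.     -0.0002  0.0424] twist 0.01 q [-0.5   0.11  1.78  0.    1.25 -0.32] F [-0.1 -0.4 -0.9] t 14.325
[-0.0383971  -0.05114999 -0.09031342] 0.013601883706956112
```

View pics/side6z.png

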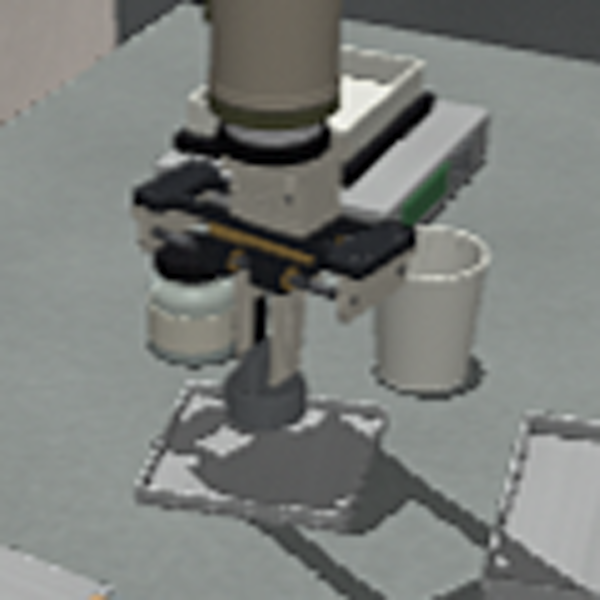

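The cap hangs upright about 45 mm above the tray, over its middle. Lowering slowly.

Emit:
send_rows(motion=[[[0,0,0.01],0],[[0,0,0.02],0],[[0,0,0.03],0],[[0,0,0.036],0],[[0,0,0.038],0],[[0,0,0.039],0],[[0,0,0.039],0]])

```text
t: 15.2
tool_pos: [0.5043, -0.2183, 0.0354]
orientation: [2.417, 2.006, 0.0]
force: [0.2, 0.6, -1.3]
opening: 0.0137
```

Emit:
send_rows(motion=[[[0,0,0.0005],0],[[0,0,0.001],0],[[0,0,0.0015],0]])

```text
t: 15.58
tool_pos: [0.5041, -0.2182, 0.0337]
orientation: [2.417, 2.007, 0.0]
force: [-0.5, -0.3, -2.0]
opening: 0.0135
```

Emit:
send_rows(motion=[[[0,0,0.0005],0],[[0,0,0.001],0]])

```text
t: 15.82
tool_pos: [0.5041, -0.2181, 0.0326]
orientation: [-2.417, -2.007, 0.0]
force: [0.3, -0.5, -0.7]
opening: 0.0138
```

Emit:
send_rows(motion=[[[0,0,0.0005],0],[[0,0,0.001],0]])

```text
t: 16.08
tool_pos: [0.5041, -0.2182, 0.0316]
orientation: [2.417, 2.007, 0.0]
force: [-0.1, 0.6, 6.3]
opening: 0.0137
```

Emit:
send_rows(motion=[[[0,0,0.0005],0],[[0,0,0.001],0]])

```text
t: 16.32
tool_pos: [0.5042, -0.2182, 0.0316]
orientation: [-2.417, -2.007, 0.0]
force: [-5.5, 3.3, 13.4]
opening: 0.014
```

The cap is on the tray floor (13 N reaction). I'll relax the push, open the jaws, then retreat.

Emit:
send_rows(motion=[[[0,0,-0.0005],0],[[0,0,-0.0012],0],[[0,0,-0.0012],0]])

```text
t: 16.7
tool_pos: [0.5041, -0.2182, 0.0317]
orientation: [2.417, 2.007, 0.0]
force: [-0.1, -0.4, -0.7]
opening: 0.014
```

Emit:
send_rows(motion=[[[0,0,0],0],[[0,0,0],0],[[0,0,0],0],[[0,0,0],0],[[0,0,0],0]], jaw=0.045)

```text
t: 17.32
tool_pos: [0.5041, -0.2182, 0.0318]
orientation: [2.417, 2.007, -0.0]
force: [0.4, -0.4, -0.1]
opening: 0.045
```

Emit:
send_rows(motion=[[[0,0,-0.005],0],[[0,0,-0.015],0],[[0,0,-0.03],0],[[0,0,-0.06],0],[[0,0,-0.1],0],[[0,0,-0.14],0],[[0,0,-0.18],0],[[0,0,-0.2],0],[[0,0,-0.2],0]])

```text
t: 18.45
tool_pos: [0.505, -0.2186, 0.2338]
orientation: [2.415, 2.005, 0.002]
force: [-0.0, 0.4, -0.6]
opening: 0.0449
```

```bash
python3 - <<'E'
from h import *
for n in("side","top"):
    im=eyes.read_camera(n)[:,:,::-1]; cv2.imwrite(f"pics/{n}7.png",im)
im=cv2.imread("pics/side7.png");cv2.imwrite("pics/side7z.png",cv2.resize(im[140:290,190:390],None,fx=4,fy=4,interpolation=cv2.INTER_CUBIC))
plan([.2,-.55,.25],19)
E
```

```text
from [ 0.5036 -0.2179  0.2304] yaw 79.4 shift [-0.3823 -0.2373 -0.0194] twist 60.4 q [-0.5  -0.01  1.61  0.    1.54 -0.32] F [-0.2  0.7  0.5] t 18.55
```

View pics/side7z.png

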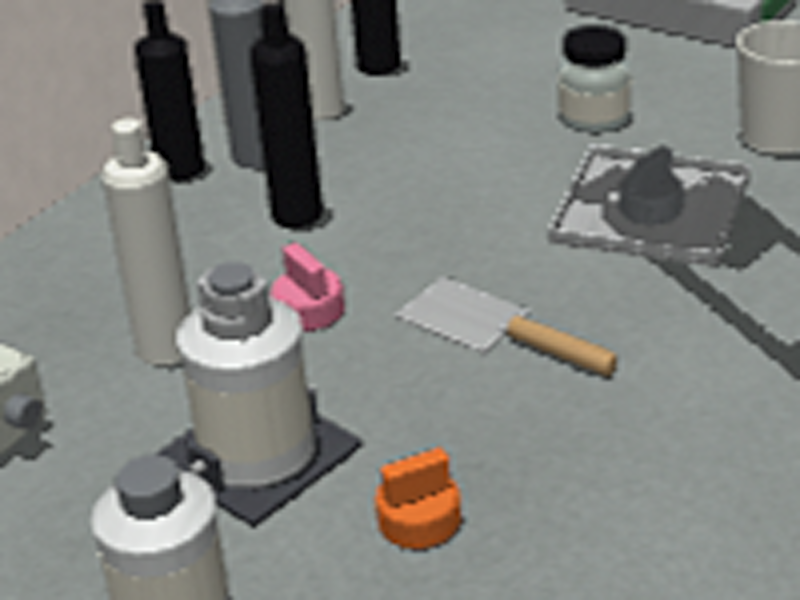

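View pics/top7.png

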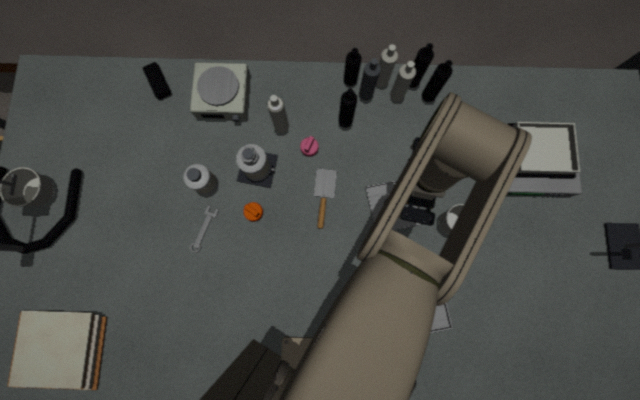

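The side crop shows the cap upright in the small tray at crop (650,190), the can open, and its neighbours apparently unmoved. I'll do one difference check and hand in.

```bash
python3 - <<'E'
from h import *
from plant import ticket
a=cv2.imread("pics/side0.png");b=cv2.imread("pics/side7.png")
d=(cv2.absdiff(a,b).max(2)>35).astype(np.uint8)
n,l,st,c=cv2.connectedComponentsWithStats(d)
print([st[i].tolist() for i in range(1,n) if st[i,4]>8])
s=monitor.read_state();print(s["t"],s["dq"].round(3),s["force"].round(1))
ticket.close_job()
E
```

```text
[[328, 0, 126, 60, 4593], [443, 0, 165, 175, 7697], [488, 0, 30, 14, 335], [523, 22, 15, 5, 43], [540, 23, 13, 4, 35], [484, 50, 14, 4, 16], [346, 55, 22, 15, 221], [420, 65, 26, 123, 956], [342, 68, 5, 5, 10], [325, 73, 61, 40, 1096], [472, 82, 25, 39, 404], [343, 110, 7, 19, 68], [358, 114, 9, 12, 81], [358, 131, 6, 4, 20], [460, 150, 43, 37, 968], [560, 153, 8, 30, 87], [541, 166, 29, 44, 594], [353, 177, 5, 3, 15], [457, 176, 3, 8, 12], [439, 179, 17, 18, 256], [332, 181, 87, 38, 933], [433, 181, 6, 15, 42], [458, 186, 5, 5, 9], [420, 189, 52, 47, 1135], [464, 191, 3, 6, 9], [237, 197, 25, 31, 341], [469, 198, 29, 37, 350], [352, 204, 117, 53, 1501], [415, 258, 106, 54, 1289], [522, 266, 11, 8, 24], [523, 280, 14, 25, 153], [421, 290, 81, 47, 1687]]
18.55 [-0.     0.014  0.019  0.001  0.     0.001] [-0.2  0.7  0.5]
the job is handed in; nothing more can be done
```

The solvent can is open, and the cap stands right way up in the smaller steel tray. I handed the job in at 18.6 s of the 61 s allowed.

- **Opening:** I gripped the cap by its bar and pressed at about 4 mm/s. The hard stop came roughly 4–5 mm down. The downward force read no more than about 17 N at the end of each step, against the neck's 35 N. Holding it down, I turned it 86° anticlockwise. As it came off it rubbed a little on the neck, with up to about 5 N of pull.
- **Placing:** I lowered it to the tray floor, which pushed back with about 13 N at most. I relaxed that push, opened the jaws and backed 0.2 m straight up.
- **Last checks:** The side picture shows the cap upright in the tray, the can open, and the wrist force at about zero. Comparing the side pictures from before and after showed changes only at the cap and can, the tray, the arm and its shadows. The spare can, cartridges, spatula and both coloured caps show no change. In the last top picture the arm hides the tray, so I only have the side view of the cap's final position.
- **Disagreement:** My first camera estimates of the cap's position differed by about 4 mm between views. The low side force when the jaws closed showed the grip was well centred.

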